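# Test the drain pump's breaker, reset it and hold the pump at run

## Task

Test the laundry drain pump's breaker: press the round button on the grey breaker box so that the box's lever drops, let the button come out again, and lift the lever back up until it stays up by itself. With the lever up again (never while it is down), press the spring-loaded paddle of the run station down until its arm is level, about half its travel, without ever pushing it right down to its stop (that cuts the pump out). Finish while still holding the paddle level with the gripper, keeping it pressed, and leave everything else on the counter where it is.

Things in the scene. Friction and masses are not known exactly. Their poses are not given: they have to be found in the camera images.
- breaker_box: Grey box fixed to the counter, 136 (x) x 206 (y) x 80 mm high; origin at the centre of its underside, z up, its -x side roughly faces the robot (yaw varies up to 0.45 rad). On its flat lid (80 mm above the counter) stand the round test button (centre 16 mm to -x and 50 mm to +y of the box's centre) and the trip lever (55 mm to -y).
- test_button_top (a point): Centre of the top of the round white test button (28 mm across, standing 12 mm above the lid, moves straight down); the point goes down with it.
- test_button (a joint): Button travel in m: 0 out, 0.008 fully in; sprung, about 2 N to start and 6 N fully in, comes out by itself. The lever is set off at about 0.004.
- trip_lever (a joint): Trip lever angle in rad: 0 raised (leaning 0.2 rad back towards the box's +x, resting there), 1.2 dropped (leaning 1.0 rad from upright towards the box's -x). It turns about the box's y axis and has no latch: it rests by its own weight (0.1 kg) on either side of upright (0.2), so the button pushes it over upright and it falls; brought back past upright it falls to 0 and stays.
- trip_lever_grip (a point): Middle of the lever's black plastic grip (18 mm wide along the box's y, 12 mm thick, 28 mm long), 56 mm from the hinge along the lever; the point moves with the lever. The lever ends 69 mm from the hinge; below the grip it is a steel strip 12 mm wide. Dropped, this point is about 24 mm above the lid.
- trip_lever_hinge (a point): Fixed point on the lever's hinge axis in the middle of the lever, 74 mm above the counter (6 mm below the lid); its axes are the box's.
- run_station: Fixed hand control, steel foot 230 (x) x 110 (y) mm, origin at the centre of its underside, z up; its -x end roughly faces the robot (yaw varies up to 0.45 rad). A grey bracket at its +x end (up to 133 mm high) carries an arm with a black paddle that points to the station's -x.
- run_handle (a joint): Angle of the paddle's arm in rad: 0 released (rising 0.3 rad towards the paddle), 0.3 level, 0.6 at its stop; grows as the paddle is pressed down. Sprung: a push on the paddle's middle of about 4 N starts it, about 8 N holds it level, about 13 N is the stop; springs back when let go.
- run_handle_pad (a point): Middle of the top face of the paddle (50 mm along the arm, 80 mm wide, 18 mm thick), 135 mm from the hinge axis along the arm and 9 mm above the arm's middle line; moves with the paddle; its z axis is square to the top face. Level, it lies 129 mm above the counter.
- run_handle_hinge (a point): Fixed point on the arm's hinge axis, 120 mm above the counter; the axis is the station's y.
- caddy: Bystander, loose: open grey plastic caddy with one divider, 160 x 240 x 110 mm; origin at the centre of its underside.
- stirrer: Bystander, loose: flat aluminium paint stirrer, 290 x 24 x 4 mm, lying along its x; origin at the centre of its underside.
- jar: Bystander, loose: glass jar with a twist cap, 80 mm across, 110 mm high; origin at the centre of its underside.
- scraper: Bystander, loose: yellow plastic putty scraper lying flat, 130 mm long, 90 mm wide, 16 mm high; origin at the centre of its underside.
- detergent: Bystander, loose: white plastic bottle, 84 mm across, 170 mm high; origin at the centre of its underside.
- paint_tin: Bystander, loose: aluminium paint tin, 100 mm across, 120 mm high; origin at the centre of its underside.
- scrub_brush: Bystander, loose: wooden scrubbing brush, 95 x 45 x 36 mm; origin at the centre of its underside.

How it is judged:
By the outcome, as a careful person would: the job done as asked, in the order asked, and still so for the second after the job is handed in, while the arm keeps its last pose, push and grip.
It also fails if it takes over 59 s, if anything falls off the work surface, if the arm or the gripper's body presses on something with over 40 N, if the wrist force passes 120 N, or if a joint passes its speed limit or range.

## Robot

A 6-joint arm with a two-finger parallel gripper is mounted at the origin on the work surface. World frame = base frame: x ahead of the robot, y to its left, z up, the work surface at z = 0. Lengths are in mm, angles in degrees, forces in N, time in s.
With the tool pointing down it reaches from about 300 to 850 mm from the base axis. Payload 4.2 kg.
Tool frame: the origin (TCP) lies midway between the tips of the shut fingers; the grasp point (between the pads) lies env.grip_depth behind it (env.grip_depth is the distance from the TCP to the grasp point, in mm); z points along the fingers, y is the direction in which the jaws open and shut (so a half turn about z gives the same grasp; the last joint's range is limited). The gripper opens to 91 mm and grips with 3 to 60 N. Pads are 32 mm wide; open, the fingers measure 118 mm over their backs; the gripper's body (76 mm by 178 mm) begins 60 mm behind the grasp point.
Start: joints at [65.317, 18.312, 89.639, -0, 72.044, -1.146], TCP at [229.626, 527.176, 213.976] pointing down, gripper open.
Joint ranges: [-177.97, 177.97], [-48.28, 115.42], [12.27, 149.76], [-77.06, 257.06], [2.81, 150.46], [-146.56, 146.56]. Speed limits (degrees/s): [147.25, 147.25, 180, 180, 180, 180].

## Interface

Orientations are given as [roll, pitch, yaw] about the fixed x, y, z axes, in that order (R = Rz(yaw) Ry(pitch) Rx(roll)).
In Python, from workcell import env, cams, spotter gives the robot as it stands.
- The arm moves only by the tool apply_moves, never from a script. Its argument "plan" is a list of rows, each an object with "jaw": the closure, from 0 (fully open) to 1 (shut); "delta_pos": the shift along the tool's x, y, z in mm, a list of three; "spin": the turn about the tool's z in rad. In form: [{"jaw": jaw, "delta_pos": [dx, dy, dz], "spin": spin}, ...]. A call has exactly 8 rows; each row is the pose to reach, as a shift and turn from the pose measured when the call began, along the tool's axes at that moment; what a row does not reach only later rows make up. A row lasts 1/8 s, in which the tool goes at most 62.5 mm and 10.7 degrees, less where a joint would pass 70% of its speed; a pose out of reach is approached as far as the arm can. A call with a gripper value outside its range is refused whole. The fingers move at their own pace and stop on an object; "squeeze" is the grip in N (left out, the last holds). Time passes only in rows, so rows that repeat a pose let the fingers close, or fill a call up. It gives the time, the measured TCP pose, the force and the opening at its end, in the units of the state.
- env.state(): the state, without advancing time (a new reading comes with each control period).
- cams.grab_frame(name): name is "side" or "top"; returns the picture (480x640x3 uint8, red, green, blue); there is no depth.
- cams.calibration(name): a dict with "camera_matrix" (3x3 intrinsics, pixels), "rvec" (rotation vector, rad) and "tvec" (3), from world to camera coordinates, as OpenCV has them. Camera axes: x right, y down, z forward; pixel columns grow to the right and rows downward; lengths in mm; the calibration is good to about 2 mm. A picture is of the moment at which its call begins. calibration takes no time and is no camera call.
- env.job_done(): hands the job in, once; it reports no verdict.
Trained networks look in the newest picture that a camera, given by its name, has taken for a name from the list of things; names that differ only in an ending like _2 or _b are one class to them, and where a whole thing is asked for, a point or a joint stands for the part that bears it (a point fixed in the world has none). Each returns a list of dicts, best first, with "confidence" (0 to 1); they miss things now and then, are a little off and sometimes report something else, mostly with a low value. They report only what shows in the picture. A call takes as long as a camera call.
- spotter.masks_of(camera, target): "region" (480x640 bool, what is visible of it) and "extent" ([left, top, right, bottom] in pixels, round what is visible of it).
The state is a dict: "time_s": time; "qpos": joint angles; "qvel": joint speeds; "effort": joint torques, N m; "ee_pos": TCP position; "ee_rot": TCP orientation; "force": force on the tool from outside, world axes, zero at the start; "torque": the same for the moment, N m; "gripper_width": finger opening in mm.
Only numpy, scipy, OpenCV 4.12 (cv2) and the standard library are available. Lean on these libraries where they do the work, as an engineer would, in place of code of your own. Each camera call takes 0.05 s, during which the arm holds its last target.

## Working session

There is one attempt and no reset: what is moved stays moved. The work goes in short steps, Python scripts to look and compute and a tool call to move; the robot and the scene stay as the last step left them, time stands still between calls to the robot, and variables do not carry over. Pictures are saved under pics/ and viewed, and the job is handed in when it is done.

Besides the shell and the picture viewer there is one more tool, called after "Call:" by a JSON object that holds its "method" and its "body", one argument or row to a line. apply_moves: Moves the arm, as the interface text tells. Its arguments: {"type":"object","properties":{"plan":{"type":"array"},"squeeze":{"type":"number"}},"required":["plan"]}

```bash
ls; mkdir -p pics; python3 - <<'E'
from workcell import env,cams,spotter
import cv2,json
print(env.state(), env.grip_depth)
for n in("side","top"):
    im=cams.grab_frame(n); cv2.imwrite(f"pics/{n}0.png",im[:,:,::-1]); print(n,cams.calibration(n))
E
```

```text
pics
{'time_s': 0.0, 'qpos': array([ 6.53152427e+01,  1.83519444e+01,  8.97059386e+01, -1.03911738e-03,
        7.20427992e+01, -1.14554495e+00]), 'qvel': array([ 0.00263229,  0.04154799,  0.00676408, -0.03154962,  0.07376577,
        0.02546618]), 'effort': array([-1.70273648e-03, -4.12464023e+01, -2.31973457e+01,  7.25425500e-02,
        4.59456746e-02, -1.43071270e-04]), 'ee_pos': array([229.43553914, 526.70117653, 213.12039908]), 'ee_rot': array([-1.79899318e+02, -1.02512083e-03,  1.56461108e+02]), 'force': array([-0.30508769,  0.08515655, -0.79935608]), 'torque': array([-0.05383013, -0.01418704, -0.01938656]), 'gripper_width': 91.27410281990397} 18.8
side {'camera_matrix': array([[553.74384988,   0.        , 319.65689488],
       [  0.        , 553.74384988, 238.43681517],
       [  0.        ,   0.        ,   1.        ]]), 'rvec': array([ 0.22041699, -2.73167692,  1.41329819]), 'tvec': array([ 584.78430353,  128.59369741, 1656.33963785])}
top {'camera_matrix': array([[571.16929665,   0.        , 320.64335708],
       [  0.        , 571.16929665, 243.46329676],
       [  0.        ,   0.        ,   1.        ]]), 'rvec': array([ 2.07870483, -2.15618974,  0.21890983]), 'tvec': array([  46.99391238,  590.44116865, 1585.5605204 ])}
```

View pics/side0.png

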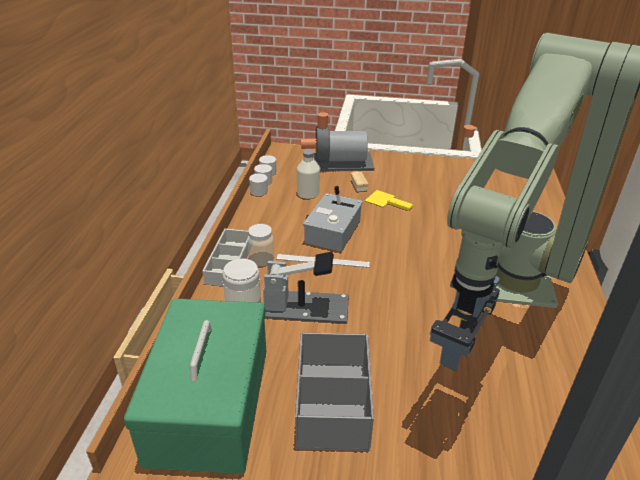

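View pics/top0.png

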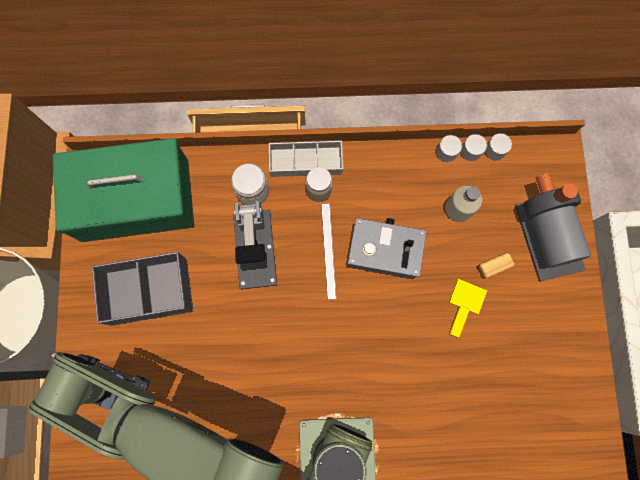

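```bash
cat > h.py <<'E'
import numpy as np,cv2
from workcell import env,cams,spotter
C={n:cams.calibration(n) for n in("side","top")}
def proj(n,P):
    c=C[n];return cv2.projectPoints(np.array(P,float).reshape(-1,1,3),c["rvec"],c["tvec"],c["camera_matrix"],None)[0].reshape(-1,2)
def ray(n,uv):
    c=C[n];R=cv2.Rodrigues(c["rvec"])[0];o=-R.T@c["tvec"]
    d=R.T@np.linalg.inv(c["camera_matrix"])@np.array([uv[0],uv[1],1.]);return o,d/np.linalg.norm(d)
def atz(n,uv,z):
    o,d=ray(n,uv);return o+d*(z-o[2])/d[2]
def tri(us,ut):
    A=[];b=[]
    for n,u in(("side",us),("top",ut)):
        o,d=ray(n,u);M=np.eye(3)-np.outer(d,d);A.append(M);b.append(M@o)
    return np.linalg.lstsq(np.vstack(A),np.hstack(b),rcond=None)[0]
E
python3 - <<'E'
from h import *
for n in("side","top"):
    im=cams.grab_frame(n)
    for t in("breaker_box","test_button_top","trip_lever_grip","run_station","run_handle_pad"):
        r=spotter.masks_of(n,t)
        for k in r[:2]:
            ys,xs=np.nonzero(k["region"]);print(n,t,round(k["confidence"],2),k["extent"],len(xs),xs.mean().round(1),ys.mean().round(1))
        if r: np.save(f"m_{n}_{t}.npy",r[0]["region"])
    x0,y0,x1,y1=dict(side=(240,160,400,330),top=(220,150,440,300))[n]
    cv2.imwrite(f"pics/{n}z.png",cv2.resize(im[y0:y1,x0:x1,::-1],None,fx=3.5,fy=3.5,interpolation=2))
E
```

```text
side breaker_box 0.56 [299.3, 188.4, 361.9, 251.2] 2573 331.7 221.2
side test_button_top 0.49 [329.6, 216.2, 335.3, 222.9] 27 332.4 218.1
side run_station 0.88 [264.0, 252.7, 348.5, 324.4] 3719 301.9 293.9
side run_handle_pad 0.92 [269.4, 252.6, 333.3, 277.2] 797 306.6 265.8
top breaker_box 0.56 [347.6, 218.5, 428.5, 280.6] 3701 386.8 248.3
top breaker_box 0.35 [403.3, 240.8, 413.4, 250.8] 66 408.7 244.8
top test_button_top 0.61 [365.8, 244.3, 375.8, 253.2] 68 368.6 248.5
top trip_lever_grip 0.22 [365.5, 246.4, 375.1, 253.0] 84 368.7 248.6
top run_station 0.93 [236.3, 199.2, 275.3, 285.5] 3071 253.9 246.4
top run_station 0.16 [479.3, 251.1, 511.6, 276.6] 486 495.7 264.8
```

View pics/sidez.png

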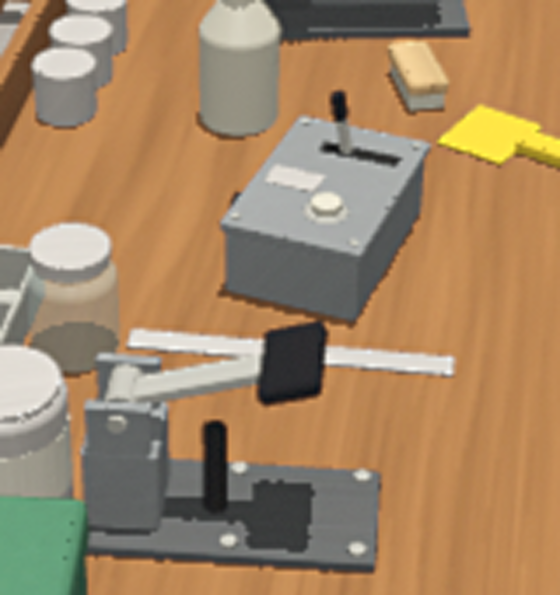

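View pics/topz.png

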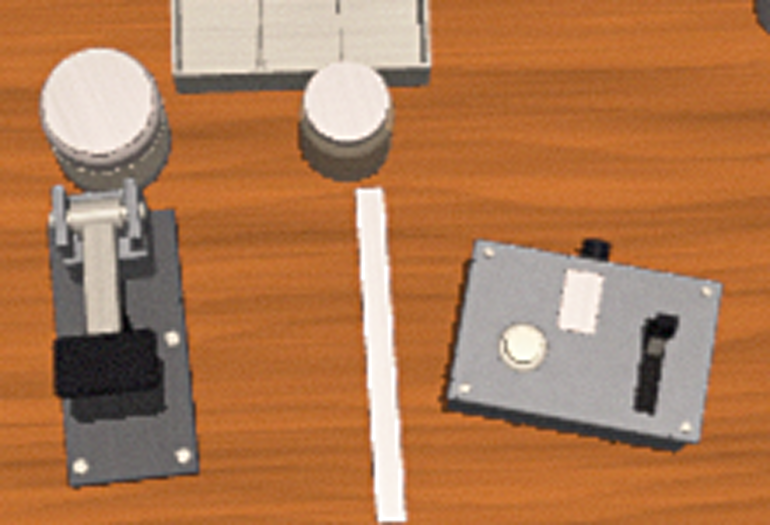

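```bash
cat > fit.py <<'E'
from h import *
from scipy.optimize import least_squares
O=dict(side=(240,160),top=(220,150))
def px(n,p): return np.array(p)/3.5+O[n]
def W(q,P):
    c,s=np.cos(q[2]),np.sin(q[2]);P=np.array(P,float)
    return np.c_[q[0]+c*P[:,0]-s*P[:,1],q[1]+s*P[:,0]+c*P[:,1],P[:,2]]
def fit(obs,q0,verbose=1):
    def f(q): return np.concatenate([(proj(n,W(q,[P]))[0]-px(n,u)) for n,P,u in obs]).ravel()
    r=least_squares(f,q0,loss="soft_l1")
    if verbose: print(r.x.round(4),f(r.x).reshape(-1,2).round(1).tolist())
    return r.x
box=[("top",(68,103,80),(478,240)),("top",(68,-103,80),(721,283)),("top",(-68,-103,80),(697,440)),("top",(-68,103,80),(450,400)),("top",(-16,50,92),(522,344)),
("side",(68,103,80),(222,222)),("side",(-68,103,80),(360,249)),("side",(-68,-103,80),(430,147)),("side",(68,-103,80),(305,118)),("side",(-16,50,92),(326,204)),("side",(-68,103,0),(353,322)),("side",(68,103,0),(222,290))]
st=[("top",(-115,55,10),(70,487)),("top",(-115,-55,10),(198,471)),("top",(115,-55,10),(176,210)),("side",(-115,55,10),(375,560)),("side",(-115,-55,10),(380,474)),("side",(-115,55,0),(374,570))]
if __name__=="__main__":
    for ns in(("top",),("side",),("top","side")):
        qb=fit([o for o in box if o[0] in ns],[600,-100,-.2],len(ns))
        qs=fit([o for o in st if o[0] in ns],[600,250,.1])
    np.save("qb.npy",qb);np.save("qs.npy",qs)
    # pad: compute hinge from paddle clicks
    us=px("side",(292,360));ut=px("top",(107,362));print("pad c tri",tri(us,ut))
    for t in (0,.3): 
        pass
    print("hinge tri (pin cap mid)",tri(px("side",(122,385)),px("top",(97,213))))
    c,s=np.cos(.3),np.sin(.3)
    for hx in(60,70,80,90,100):
        print(hx,W(qs,[(hx-135*c-9*s*0-9*s,0,120+135*s+9*c)]))
    print("btn",W(qb,[(-16,50,92)]),"hinge lever",W(qb,[(0,-55,74)]))
    print("grip tri",tri(px("side",(339,105)),px("top",(661,327))))
E
python3 fit.py
```

```text
[ 5.702026e+02 -1.634511e+02 -2.123000e-01] [[-1.1, -0.5], [0.6, -0.6], [0.8, 1.0], [-0.9, -0.2], [0.3, 0.4]]
[5.930919e+02 2.195505e+02 6.890000e-02] [[-0.4, -0.1], [0.5, 0.6], [-0.1, -0.5]]
[ 5.700934e+02 -1.654517e+02 -2.379000e-01] [[-0.9, -0.5], [-0.1, 1.6], [1.3, -1.2], [-0.4, -1.2], [0.3, -1.1], [1.0, 1.5], [-0.8, 0.6]]
[5.952996e+02 2.145699e+02 7.250000e-02] [[-0.1, 0.5], [0.1, -1.7], [0.0, 0.3]]
[ 570.3151 -163.9328    6.0596] [[-0.6, -0.9], [1.0, -0.2], [0.6, 1.3], [-1.0, -0.7], [0.4, 0.2], [-0.7, 0.0], [0.3, 1.8], [0.9, -1.2], [-1.0, -0.9], [0.4, -0.8], [1.4, 1.7], [-0.7, 1.1]]
[5.941786e+02 2.186999e+02 7.260000e-02] [[0.0, -0.4], [1.0, 0.1], [0.0, -1.0], [0.2, 1.6], [0.3, -0.7], [0.3, 1.4]]
pad c tri [550.57528445 215.42000511 162.14756015]
hinge tri (pin cap mid) [678.82161786 225.86563039 128.64851814]
60 [[522.73707684 213.50564267 168.4932563 ]]
70 [[532.71074975 214.23079678 168.4932563 ]]
80 [[542.68442267 214.9559509  168.4932563 ]]
90 [[552.65809559 215.68110502 168.4932563 ]]
100 [[562.63176851 216.40625913 168.4932563 ]]
btn [[ 565.79976983 -111.62969663   92.        ]] hinge lever [[ 558.12008754 -217.56374441   74.        ]]
grip tri [ 569.19020849 -216.6538751   131.61546599]
```

```bash
cat >> h.py <<'E'
def go(x,y,z,yaw=None,p=1):
    s=env.state();e=s["ee_pos"];r,pi,ya=np.deg2rad(s["ee_rot"])
    R=cv2.Rodrigues(np.array([0,0,ya]))[0]@cv2.Rodrigues(np.array([0,pi,0.]))[0]@cv2.Rodrigues(np.array([r,0,0.]))[0]
    d=R.T@(np.array([x,y,z])-e)
    sp=0 if yaw is None else -((np.deg2rad(yaw)-ya+np.pi)%(2*np.pi)-np.pi)
    if p: print("delta",d.round(1),"spin",round(sp,3),"| at",e.round(1),s["ee_rot"].round(1),"F",s["force"].round(1),"w",round(s["gripper_width"],1),"t",round(s["time_s"],2))
    return d
E
python3 - <<'E'
from h import *
go(566,-112,200,167.2)
print("deterg",atz("top",(462,217),0),atz("top",(473,194),170),"tin",atz("top",(248,180),120),"jar",atz("top",(319,178),110))
E
```

```text
delta [-563.7 -451.7   13.9] spin -0.187 | at [229.6 527.2 214. ] [180.   -0.  156.5] F [-0.1 -0.2 -0.5] w 91.4 t 0.7
deterg [ 669.76075032 -404.21325551    0.        ] [ 691.91736016 -394.71036087  170.        ] tin [770.52587484 225.03212134 120.        ] jar [772.40001965  23.48947212 110.        ]
```

Call:
{"method": "apply_moves", "body": {
  "plan": [
    {"jaw": 1, "delta_pos": [-40, -32, 0], "spin": -0.02},
    {"jaw": 1, "delta_pos": [-80, -64, 0], "spin": -0.04},
    {"jaw": 1, "delta_pos": [-120, -96, 0], "spin": -0.06},
    {"jaw": 1, "delta_pos": [-165, -132, 0], "spin": -0.08},
    {"jaw": 1, "delta_pos": [-210, -168, 0], "spin": -0.1},
    {"jaw": 1, "delta_pos": [-255, -204, 0], "spin": -0.12},
    {"jaw": 1, "delta_pos": [-300, -240, 0], "spin": -0.14},
    {"jaw": 1, "delta_pos": [-340, -272, 0], "spin": -0.16}
  ],
  "squeeze": 10
}}

```text
time_s: 1.7
ee_pos: [433.5, 140.2, 214.3]
ee_rot: [180.0, 0.1, 165.6]
force: [1.1, 1.1, 0.7]
gripper_width: 14.1
```

```bash
python3 -c "
from h import *
go(566,-112,140,167.2)"
```

```text
delta [-190.9 -211.5   74.3] spin -0.027 | at [433.5 140.2 214.3] [1.800e+02 1.000e-01 1.656e+02] F [1.1 1.1 0.7] w 14.1 t 1.7
```

Call:
{"method": "apply_moves", "body": {
  "plan": [
    {"jaw": 1, "delta_pos": [-35, -40, 0], "spin": -0.01},
    {"jaw": 1, "delta_pos": [-75, -83, 0], "spin": -0.02},
    {"jaw": 1, "delta_pos": [-115, -127, 0], "spin": -0.027},
    {"jaw": 1, "delta_pos": [-155, -171, 20], "spin": -0.027},
    {"jaw": 1, "delta_pos": [-180, -199, 40], "spin": -0.027},
    {"jaw": 1, "delta_pos": [-190.9, -211.5, 74], "spin": -0.027},
    {"jaw": 1, "delta_pos": [-190.9, -211.5, 90], "spin": -0.027},
    {"jaw": 1, "delta_pos": [-190.9, -211.5, 100], "spin": -0.027}
  ]
}}

```text
time_s: 2.7
ee_pos: [565.6, -111.3, 113.7]
ee_rot: [179.9, -0.0, 167.2]
force: [-0.0, 0.3, 0.2]
gripper_width: 0.4
```

```bash
python3 - <<'E'
from h import *
for n in("side","top"):
    im=cams.grab_frame(n)
    x0,y0,x1,y1=dict(side=(270,160,400,270),top=(330,190,450,300))[n]
    cv2.imwrite(f"pics/{n}1.png",cv2.resize(im[y0:y1,x0:x1,::-1],None,fx=5,fy=5,interpolation=2))
go(566,-112,92,167.2)
E
```

```text
delta [-0.7 -0.9 22. ] spin 0.001 | at [ 565.5 -111.   114. ] [180.   -0.  167.2] F [-0.3  0.2 -0.6] w 0.5 t 2.8
```

View pics/side1.png

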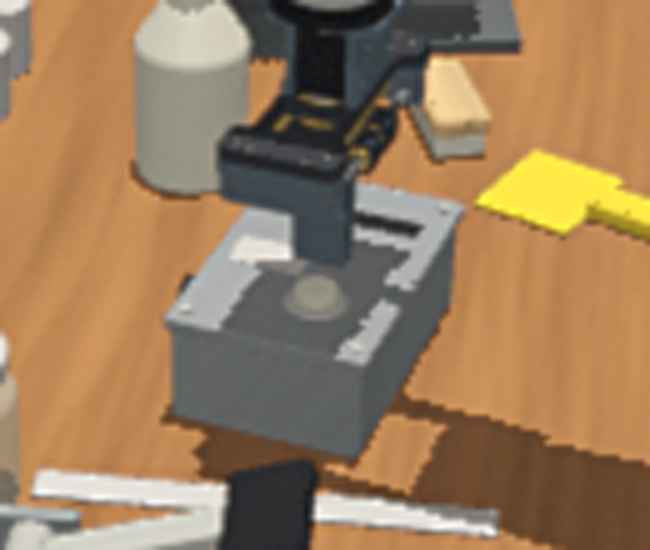

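View pics/top1.png

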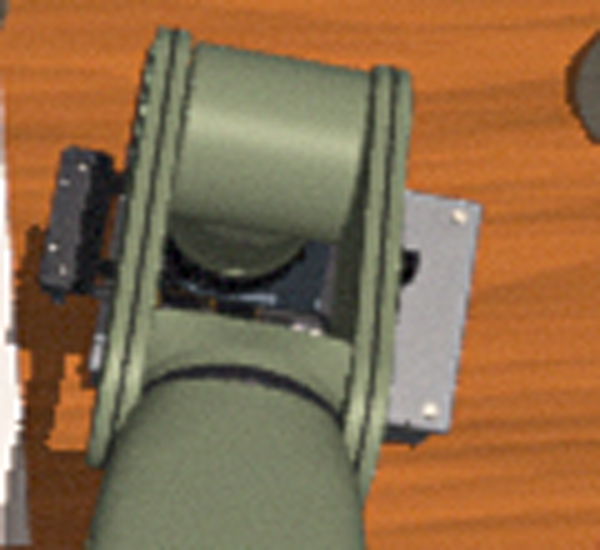

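Call:
{"method": "apply_moves", "body": {
  "plan": [
    {"jaw": 1, "delta_pos": [-0.7, -0.9, 10], "spin": 0},
    {"jaw": 1, "delta_pos": [-0.7, -0.9, 16], "spin": 0},
    {"jaw": 1, "delta_pos": [-0.7, -0.9, 20], "spin": 0},
    {"jaw": 1, "delta_pos": [-0.7, -0.9, 23], "spin": 0},
    {"jaw": 1, "delta_pos": [-0.7, -0.9, 25], "spin": 0},
    {"jaw": 1, "delta_pos": [-0.7, -0.9, 27], "spin": 0},
    {"jaw": 1, "delta_pos": [-0.7, -0.9, 28], "spin": 0},
    {"jaw": 1, "delta_pos": [-0.7, -0.9, 28], "spin": 0}
  ]
}}

```text
time_s: 3.8
ee_pos: [566.0, -111.9, 86.2]
ee_rot: [179.9, -0.0, 167.2]
force: [-1.7, 1.6, 4.5]
gripper_width: 0.2
```

```bash
cat > look.py <<'E'
from h import *
import sys
k=sys.argv[1]
B=dict(b=dict(side=(270,160,400,270),top=(330,190,450,300)),s=dict(side=(230,220,370,340),top=(220,180,340,300)))[sys.argv[2]]
ims=[]
for n in("side","top"):
    im=cams.grab_frame(n);x0,y0,x1,y1=B[n]
    ims.append(cv2.resize(im[y0:y1,x0:x1,::-1],(400,400),interpolation=2))
cv2.imwrite(f"pics/{k}.png",np.hstack(ims))
go(0,0,0)
E
python3 look.py press b
```

```text
delta [576.6 -15.9  86.3] spin 0 | at [ 565.9 -111.9   86.1] [179.9  -0.  167.2] F [-2.3  0.9  4.9] w 0.4 t 3.9
```

View pics/press.png

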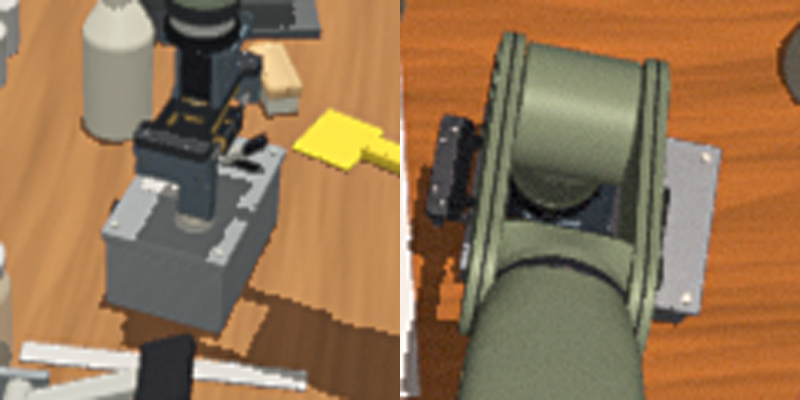

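```bash
python3 -c "
from h import *
go(512.2,-207.2,150,167.2)"
```

```text
delta [  31.4 -104.7  -64. ] spin 0.001 | at [ 565.9 -111.9   86.1] [179.9  -0.  167.2] F [-2.3  0.9  4.9] w 0.4 t 3.9
```

Call:
{"method": "apply_moves", "body": {
  "plan": [
    {"jaw": 1, "delta_pos": [0, 0, -25], "spin": 0},
    {"jaw": 1, "delta_pos": [0, 0, -50], "spin": 0},
    {"jaw": 0.8, "delta_pos": [0, 0, -74], "spin": 0},
    {"jaw": 0.5, "delta_pos": [20, -35, -74], "spin": 0},
    {"jaw": 0.5, "delta_pos": [31.4, -75, -74], "spin": 0},
    {"jaw": 0.5, "delta_pos": [31.4, -104.7, -74], "spin": 0},
    {"jaw": 0.5, "delta_pos": [31.4, -104.7, -69], "spin": 0},
    {"jaw": 0.5, "delta_pos": [31.4, -104.7, -64], "spin": 0}
  ]
}}

```text
time_s: 4.9
ee_pos: [512.3, -206.8, 149.3]
ee_rot: [179.9, -0.0, 167.2]
force: [-0.3, -0.1, 0.1]
gripper_width: 45.5
```

```bash
python3 look.py over b; python3 - <<'E'
from h import *
a=proj("side",[(512.2,-207.2,104)])[0];print((a-[270,160])*[400/130,400/110])
print(atz("side",(270+250*130/400,160+143*110/400),104))
E
```

```text
delta [544.4  88.3 150.3] spin 0 | at [ 512.  -206.2  148.9] [ 1.799e+02 -1.000e-01  1.673e+02] F [ 0.2 -0.   0. ] w 45.5 t 5.0
[257.33114086 146.60920796]
[ 520.61051195 -212.06768601  104.        ]
```

View pics/over.png

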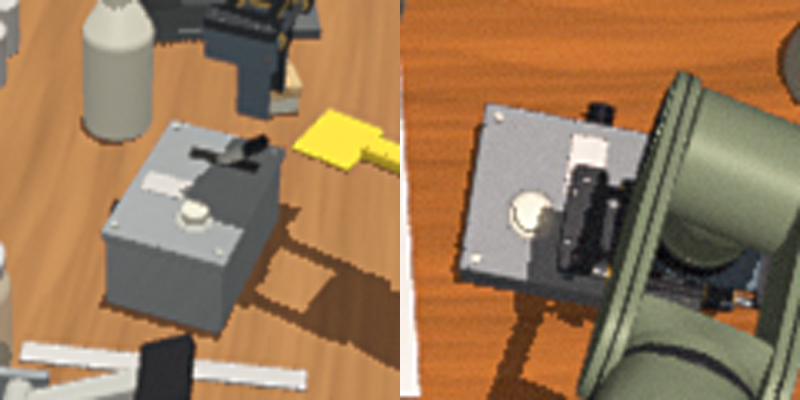

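Call:
{"method": "apply_moves", "body": {
  "plan": [
    {"jaw": 0.5, "delta_pos": [0, 1, 15], "spin": 0},
    {"jaw": 0.5, "delta_pos": [0, 1, 30], "spin": 0},
    {"jaw": 0.5, "delta_pos": [0, 1, 45], "spin": 0},
    {"jaw": 0.5, "delta_pos": [0, 1, 54], "spin": 0},
    {"jaw": 0.5, "delta_pos": [0, 1, 58], "spin": 0},
    {"jaw": 0.7, "delta_pos": [0, 1, 58], "spin": 0},
    {"jaw": 1, "delta_pos": [0, 1, 58], "spin": 0},
    {"jaw": 1, "delta_pos": [0, 1, 58], "spin": 0}
  ],
  "squeeze": 6
}}

```text
time_s: 6.0
ee_pos: [512.1, -206.3, 91.5]
ee_rot: [-179.9, -0.1, 167.4]
force: [-3.5, -11.8, -0.3]
gripper_width: 18.3
```

```bash
python3 look.py grip b
```

```text
delta [544.7  90.1  91.9] spin 0 | at [ 512.  -206.8   91.4] [-1.799e+02 -1.000e-01  1.674e+02] F [-2.2 -6.1 -0.2] w 18.1 t 6.1
```

View pics/grip.png

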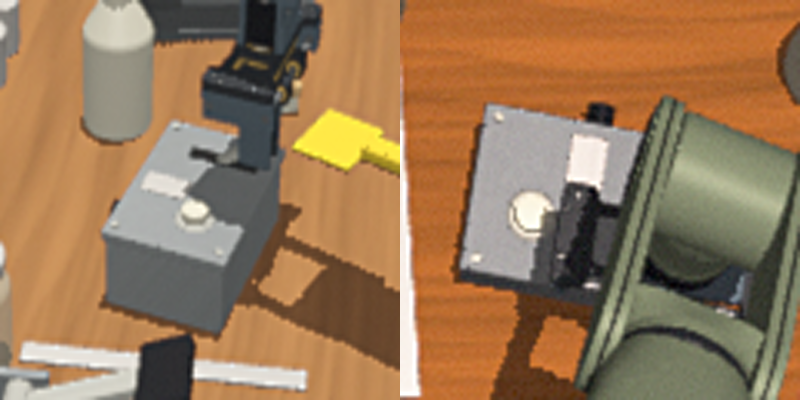

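Call:
{"method": "apply_moves", "body": {
  "plan": [
    {"jaw": 1, "delta_pos": [-3.2, -1, -4.5], "spin": 0},
    {"jaw": 1, "delta_pos": [-7, -1.5, -8.7], "spin": 0},
    {"jaw": 1, "delta_pos": [-15.5, -1.5, -16], "spin": 0},
    {"jaw": 1, "delta_pos": [-25.3, -1.5, -21.3], "spin": 0},
    {"jaw": 1, "delta_pos": [-36, -1.5, -24.6], "spin": 0},
    {"jaw": 1, "delta_pos": [-47, -1.5, -25.7], "spin": 0},
    {"jaw": 1, "delta_pos": [-55, -1.5, -25.2], "spin": 0},
    {"jaw": 1, "delta_pos": [-57, -1.5, -24.8], "spin": 0}
  ]
}}

```text
time_s: 7.1
ee_pos: [568.9, -219.8, 117.3]
ee_rot: [-180.0, 0.0, 167.4]
force: [0.8, 5.6, 2.9]
gripper_width: 17.9
```

```bash
python3 look.py up b
```

```text
delta [603.4  89.9 116.5] spin 0 | at [ 568.9 -219.8  117.3] [-1.800e+02  1.000e-01  1.674e+02] F [1.2 4.6 1.8] w 17.8 t 7.2
```

View pics/up.png

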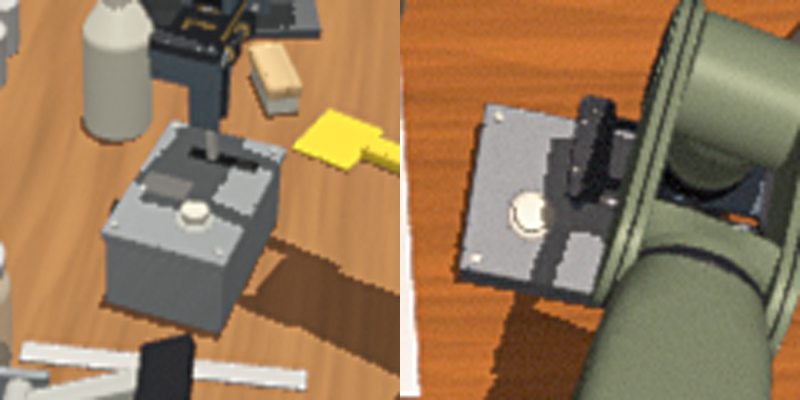

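Call:
{"method": "apply_moves", "body": {
  "plan": [
    {"jaw": 0.8, "delta_pos": [0, 1, 0], "spin": 0},
    {"jaw": 0.5, "delta_pos": [0, 1, 0], "spin": 0},
    {"jaw": 0.5, "delta_pos": [0, 1, 0], "spin": 0},
    {"jaw": 0.5, "delta_pos": [0, 1, 0], "spin": 0},
    {"jaw": 0.5, "delta_pos": [0, 1, -20], "spin": 0},
    {"jaw": 0.5, "delta_pos": [0, 1, -45], "spin": 0},
    {"jaw": 0.5, "delta_pos": [0, 1, -75], "spin": 0},
    {"jaw": 0.5, "delta_pos": [0, 1, -95], "spin": 0}
  ]
}}

```text
time_s: 8.2
ee_pos: [569.5, -219.0, 214.0]
ee_rot: [-180.0, 0.2, 167.4]
force: [0.7, 0.1, 0.4]
gripper_width: 45.5
```

```bash
python3 look.py rel b; python3 -c "
from h import *
go(547,215.5,214,167.2)"
```

```text
delta [606.   89.4 210.8] spin 0 | at [ 570.4 -219.4  215. ] [-179.9    0.4  167.4] F [-0.2 -0.4  0.3] w 45.9 t 8.3
delta [ 1.180e+02  4.192e+02 -3.000e-01] spin 0.003 | at [ 570.4 -219.4  215. ] [-179.9    0.4  167.4] F [-0.2 -0.4  0.3] w 45.9 t 8.3
```

View pics/rel.png

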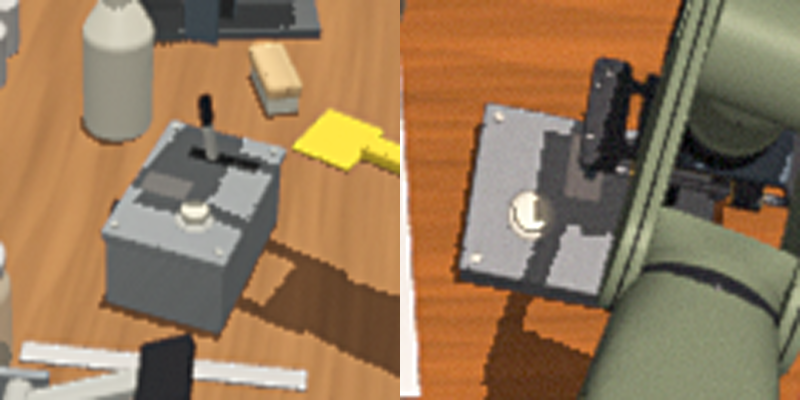

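Call:
{"method": "apply_moves", "body": {
  "plan": [
    {"jaw": 1, "delta_pos": [13, 45, 0], "spin": -0.04},
    {"jaw": 1, "delta_pos": [28, 98, 0], "spin": -0.08},
    {"jaw": 1, "delta_pos": [44, 155, 0], "spin": -0.12},
    {"jaw": 1, "delta_pos": [60, 212, 0], "spin": -0.16},
    {"jaw": 1, "delta_pos": [76, 269, 0], "spin": -0.2},
    {"jaw": 1, "delta_pos": [92, 326, 0], "spin": -0.24},
    {"jaw": 1, "delta_pos": [107, 380, 0], "spin": -0.28},
    {"jaw": 1, "delta_pos": [118, 419, 0], "spin": -0.29}
  ],
  "squeeze": 10
}}

```text
time_s: 9.3
ee_pos: [546.1, 217.4, 212.5]
ee_rot: [-179.8, 0.3, -175.9]
force: [-0.1, -0.4, 0.6]
gripper_width: 0.5
```

```bash
python3 look.py pad s; python3 -c "
from h import *
go(547,215.5,180,184.1)
im=cams.grab_frame('top');cv2.imwrite('pics/topa.png',im[:,:,::-1])"
```

```text
delta [ 561.7 -177.6  210.1] spin 0 | at [546.  218.9 212.3] [-179.9    0.3 -175.8] F [0.7 0.  0.2] w 0.5 t 9.4
delta [-0.5 -3.4 32.3] spin 0.002 | at [546.  218.9 212.3] [-179.9    0.3 -175.8] F [0.7 0.  0.2] w 0.5 t 9.4
```

View pics/pad.png

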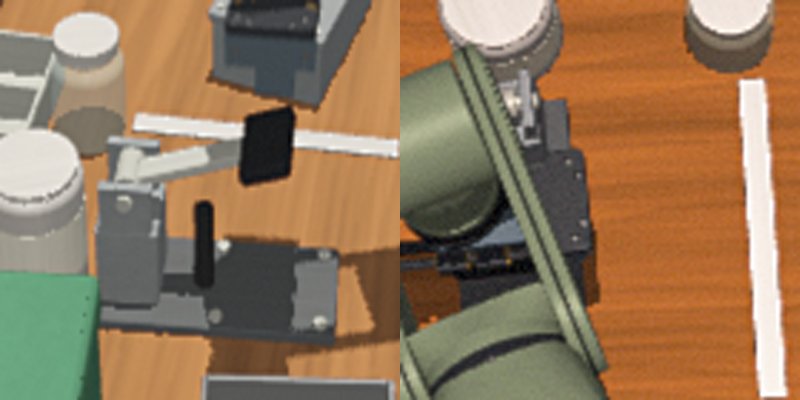

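View pics/topa.png

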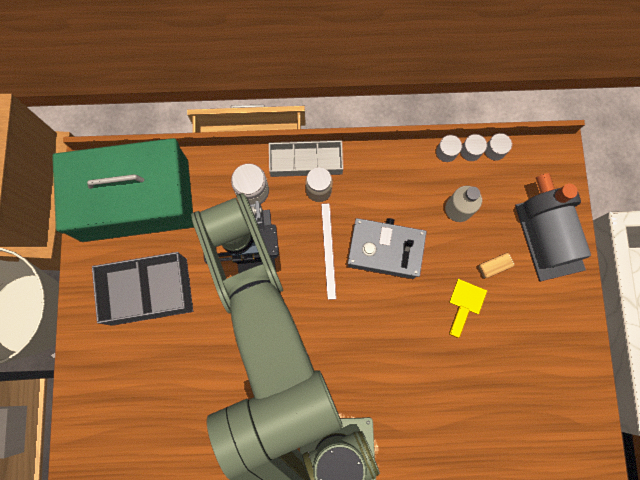

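Call:
{"method": "apply_moves", "body": {
  "plan": [
    {"jaw": 1, "delta_pos": [0, -3.4, 15], "spin": 0},
    {"jaw": 1, "delta_pos": [0, -3.4, 28], "spin": 0},
    {"jaw": 1, "delta_pos": [0, -3.4, 36], "spin": 0},
    {"jaw": 1, "delta_pos": [0, -3.4, 44], "spin": 0},
    {"jaw": 1, "delta_pos": [0, -3.4, 52], "spin": 0},
    {"jaw": 1, "delta_pos": [0, -3.4, 60], "spin": 0},
    {"jaw": 1, "delta_pos": [0, -3.4, 66], "spin": 0},
    {"jaw": 1, "delta_pos": [0, -3.4, 70], "spin": 0}
  ]
}}

```text
time_s: 10.45
ee_pos: [545.9, 213.1, 142.5]
ee_rot: [-179.8, 0.2, -175.9]
force: [-5.0, -1.3, 5.5]
gripper_width: 0.4
```

```bash
python3 look.py pad2 s; python3 -c "
from h import *
go(547,215.5,129,184.1)"
```

```text
delta [ 560.3 -172.6  141.5] spin 0 | at [546.  213.1 142.4] [-179.8    0.2 -175.9] F [-5.6 -0.1  7.5] w 0.4 t 10.55
delta [-1.2  2.4 13.4] spin 0.001 | at [546.  213.1 142.4] [-179.8    0.2 -175.9] F [-5.6 -0.1  7.5] w 0.4 t 10.55
```

View pics/pad2.png

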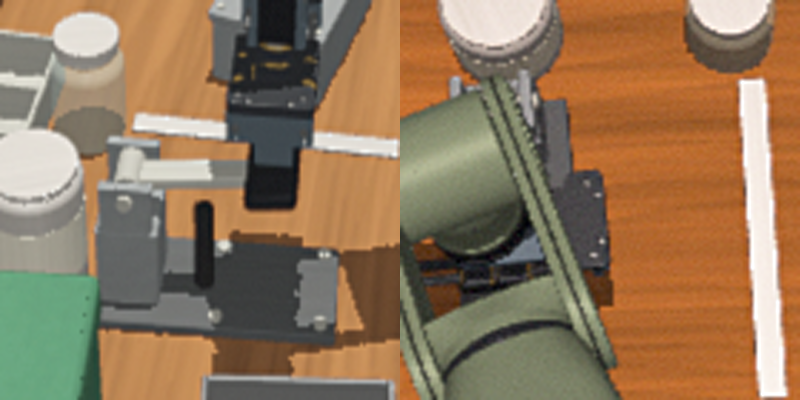

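Call:
{"method": "apply_moves", "body": {
  "plan": [
    {"jaw": 1, "delta_pos": [-0.5, 1.5, 3], "spin": 0},
    {"jaw": 1, "delta_pos": [-1, 2, 5], "spin": 0},
    {"jaw": 1, "delta_pos": [-1, 2, 7], "spin": 0},
    {"jaw": 1, "delta_pos": [-1, 2, 9], "spin": 0},
    {"jaw": 1, "delta_pos": [-1, 2, 11], "spin": 0},
    {"jaw": 1, "delta_pos": [-1, 2, 12], "spin": 0},
    {"jaw": 1, "delta_pos": [-1, 2, 13], "spin": 0},
    {"jaw": 1, "delta_pos": [-1, 2, 13], "spin": 0}
  ]
}}

```text
time_s: 11.55
ee_pos: [545.8, 214.2, 129.8]
ee_rot: [-179.7, 0.0, -175.9]
force: [-5.2, -2.9, 7.9]
gripper_width: 0.6
```

```bash
python3 look.py pad3 s; python3 - <<'E'
from h import *
from fit import W
go(547,215.5,129,184.1)
im=cams.grab_frame("side")
c=im[220:310,240:360,::-1].copy();cv2.imwrite("pics/side3.png",cv2.resize(c,None,fx=6,fy=6,interpolation=2))
qs=np.load("qs.npy")
for hx in (84,88):
  for th in (0,.15,.3,.45):   # near edge of arm/paddle lines, top face y=+40 corners
    e=.3-th;P=[(hx-r*np.cos(e)-h*np.sin(e),40,120+r*np.sin(e)+h*np.cos(e)) for r,h in((110,9),(160,9),(110,-9),(160,-9))]
    print(hx,th,((proj("side",W(qs,P))-[240,220])*6).round(0).tolist())
r=spotter.masks_of("side","run_handle_pad");print([(k["confidence"],k["extent"]) for k in r[:2]])
E
```

```text
delta [ 560.  -173.4  130.3] spin 0 | at [545.8 214.2 129.9] [-179.7    0.  -175.8] F [-4.6 -1.8  7.3] w 0.2 t 11.65
delta [-1.3  1.2  0.9] spin 0.001 | at [545.8 214.2 129.9] [-179.7    0.  -175.8] F [-4.6 -1.8  7.3] w 0.2 t 11.65
84 0 [[447.0, 314.0], [560.0, 293.0], [435.0, 344.0], [546.0, 324.0]]
84 0.15 [[452.0, 343.0], [567.0, 336.0], [446.0, 374.0], [560.0, 368.0]]
84 0.3 [[452.0, 372.0], [567.0, 379.0], [451.0, 403.0], [566.0, 411.0]]
84 0.45 [[446.0, 401.0], [558.0, 421.0], [451.0, 432.0], [563.0, 452.0]]
88 0 [[438.0, 313.0], [550.0, 293.0], [425.0, 343.0], [537.0, 324.0]]
88 0.15 [[443.0, 342.0], [558.0, 336.0], [437.0, 373.0], [551.0, 367.0]]
88 0.3 [[443.0, 371.0], [558.0, 378.0], [442.0, 403.0], [557.0, 410.0]]
88 0.45 [[436.0, 400.0], [549.0, 420.0], [442.0, 431.0], [554.0, 451.0]]
[(0.72, [268.4, 266.8, 333.6, 289.3])]
```

View pics/side3.png

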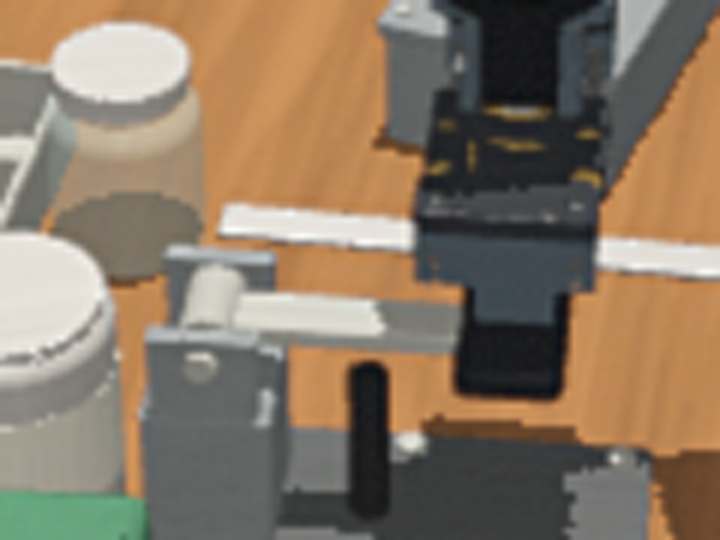

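Call:
{"method": "apply_moves", "body": {
  "plan": [
    {"jaw": 1, "delta_pos": [0, 0, 0.4], "spin": 0},
    {"jaw": 1, "delta_pos": [0, 0, 0.8], "spin": 0},
    {"jaw": 1, "delta_pos": [0, 0, 0.8], "spin": 0},
    {"jaw": 1, "delta_pos": [0, 0, 0.8], "spin": 0},
    {"jaw": 1, "delta_pos": [0, 0, 0.8], "spin": 0},
    {"jaw": 1, "delta_pos": [0, 0, 0.8], "spin": 0},
    {"jaw": 1, "delta_pos": [0, 0, 0.8], "spin": 0},
    {"jaw": 1, "delta_pos": [0, 0, 0.8], "spin": 0}
  ]
}}

```text
time_s: 12.75
ee_pos: [545.8, 214.2, 129.9]
ee_rot: [-179.7, 0.1, -175.9]
force: [-2.9, -1.7, 6.5]
gripper_width: 0.5
```

```bash
python3 look.py pad4 s; python3 look.py box4 b;python3 -c "
import cv2,numpy as np
cv2.imwrite('pics/fin.png',np.vstack([cv2.imread('pics/pad4.png')[:300],cv2.imread('pics/box4.png')[:300]]))"
```

```text
delta [ 560.  -173.5  130. ] spin 0 | at [545.7 214.1 129.9] [-1.797e+02  1.000e-01 -1.759e+02] F [-3.4 -1.9  7.7] w 0.5 t 12.85
delta [ 560.  -173.5  130. ] spin 0 | at [545.8 214.2 130. ] [-1.797e+02  1.000e-01 -1.759e+02] F [-3.9 -0.6  7.5] w 0.5 t 12.95
```

View pics/fin.png

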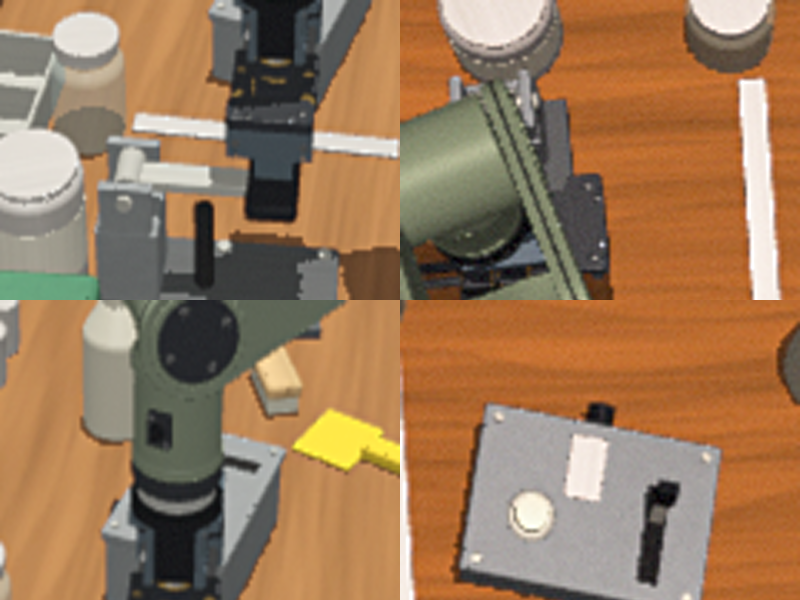

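```bash
python3 -c "
from workcell import env
print(env.job_done())"
```

```text
the job is handed in; nothing more can be done
None
```

The breaker test is done and handed in at about 13 s, with the gripper still holding the run station's paddle level.

- **Button:** I pressed it about 6 mm with roughly 5 N. The side picture showed the lever drop, and once I lifted off it showed the button out again.
- **Lever:** I gripped it by its black grip, swung it back past upright and let go. Both cameras later showed it standing up by itself and leaning back, as it did at the start.
- **Paddle:** With the lever up, I pressed the paddle down with the closed fingertips. At hand-in the tip was at 130 mm and the push was about 7.5 N, where level should be 129 mm and about 8 N. That puts the arm at about 0.29–0.31 rad, by tip height and by its slope in the side picture. It never went near the stop.

**Not matched:** A final downward nudge of 0.8 mm did not change the measured height, so the paddle may sit about 1 mm above exact level. The tip also carries a sideways force of about 3–5 N from friction on the paddle.

The last pictures show the button, the lever and the neighbouring things I could see where they started. I did not re-measure every loose item.

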